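Sort the sample tubes, pens and bottle into their holders

ROBOT

A 7-joint arm with a two-finger parallel gripper is mounted at the origin on a cart in front of the work surface, level with it; the furniture and walls round the work are solid. World frame = base frame: x ahead of the robot, y to its left, z up, the work surface at z = 0. Lengths are in m, angles in rad, forces in N, time in s.
With the tool pointing down it reaches from about 0.4 to 0.925 m from the base axis. Payload 5.6 kg.
Tool frame: the origin (TCP) lies midway between the tips of the shut fingers; the grasp point (between the pads) lies 19 mm behind it; x points along the fingers, y is the direction in which the jaws open and shut, and the axes are right-handed (so a half turn about x gives the same grasp; the last joint's range is limited). The gripper opens to 85 mm and grips with 20 to 120 N. Pads are 22 mm wide; open, the fingers measure 114 mm over their backs; the gripper's body (76 mm by 85 mm) begins 54 mm behind the grasp point. The pads swing forward as they close: fully open they stand 13 mm farther back than shut.
Start: joints at [-1.238, 0.468, -0.012, 1.603, 0.006, 1.071, -0.056], TCP at [0.239, 0.605, 0.231] pointing down, gripper open.
Joint ranges: [-2.53, 2.53], [-0.31, 2.02], [-1.57, 1.55], [0.28, 2.44], [-1.29, 4.43], [0.15, 1.84], [-2.92, 2.92]. Speed limits (rad/s): [2.57, 2.57, 3.14, 3.14, 3.14, 3.14, 3.14].

INTERFACE

Orientations are given as a unit quaternion [w, x, y, z].
In Python, from workcell import readout, vision, job, nets gives the robot as it stands. The module is installed in compiled form; this text tells all that it offers.
- The arm moves only by the tool arm_command, never from a script. Its argument "steps" is text: rows parted by semicolons, each of 7 numbers parted by spaces: the turn, a rotation vector about the world's x, y, z in rad, then the shift along the world's x, y, z in m, then the opening in per cent of the stroke, from 0 (shut) to 100 (fully open). In form: wx wy wz x y z fingers; .... A call has exactly 5 rows; each row is the pose to reach, as a shift and turn from the pose measured when the call began; what a row does not reach only later rows make up. A row lasts 1/12 s, in which the tool goes at most 41.7 mm and 7.16 degrees, less where a joint would pass 70% of its speed; a pose out of reach is approached as far as the arm can. A call with a gripper value outside its range is refused whole. The fingers move at their own pace and stop on an object; the grip force is fixed at half the most. Time passes only in rows, so rows that repeat a pose let the fingers close, or fill a call up. It gives the time, the measured TCP pose, the force and the opening at its end, in the units of the state.
- readout.observe(): the state, without advancing time (a new reading comes with each control period).
- vision.camera(name): name is "scene" or "top" or "wrist"; returns the picture (420x560x3 uint8, red, green, blue); there is no depth.
- vision.calibration(name): a dict with "mtx" (3x3 intrinsics, pixels), "R" (3x3) and "t" (3): a world point X has camera coordinates R X + t; the wrist camera has in their place "hand_eye" (4x4, takes a point from camera to tool coordinates, whose origin is the TCP and whose axes are the tool frame's). Camera axes: x right, y down, z forward; pixel columns grow to the right and rows downward; lengths in m; the calibration is good to about 2 mm. A picture is of the moment at which its call begins: read the wrist's pose just before it. calibration takes no time and is no camera call.
- job.close_job(): hands the job in, once; it reports no verdict.
Trained networks look in the newest picture that a camera, given by its name, has taken for a name from the list of things; names that differ only in an ending like _2 or _b are one class to them, and where a whole thing is asked for, a point or a joint stands for the part that bears it (a point fixed in the world has none). Each returns a list of dicts, best first, with "conf" (0 to 1); they miss things now and then, are a little off and sometimes report something else, mostly with a low value. They report only what shows in the picture. A call takes as long as a camera call. They do not tell look-alikes from the thing itself.
- nets.outline_of(camera, query): "mask" (420x560 bool, what is visible of it) and "xy" ([column, row] in pixels, amid what is visible of it).
The state is a dict: "clock": time; "q": joint angles; "qvel": joint speeds; "joint_efforts": joint torques, N m; "tool_pos": TCP position; "eef_rot": TCP orientation; "contact_force": force on the tool from outside, world axes, zero at the start; "wrist_torque": the same for the moment, N m; "grip_width": finger opening in m.
Only numpy, scipy, OpenCV 4.12 (cv2) and the standard library are available. Lean on these libraries where they do the work, as an engineer would, in place of code of your own. Each camera call takes 0.05 s, during which the arm holds its last target.

TASK

Tidy the bench: stand the two sample tubes upright in the two round wells of the tube block, one in each; lay the two marker pens that lie in the row in front of the holders side by side, flat on the floor of the open tray (the pen far to the right, past the centrifuge, stays there); and stand the small brown bottle in the square well of the bottle block. Any order will do; do not knock over or push the beaker and the roll of tape beside the work, and leave everything let go and at rest.

Things in the scene. Friction and masses are not known exactly. Their poses are not given: they have to be found in the camera images.
- tube_1: Sample tube with a ribbed white screw cap, standing upright: 88 mm tall; body 22 mm across, cap 28 mm across from z = 75 to 88 mm; grip it by the cap. Origin: centre of its underside, z up. It is squared off for gripping: close the fingers along its own x or y, which at the start are within 0.2 rad of the world's x and y. The two sample tubes are alike in shape and interchangeable.
- tube_2: Sample tube with a ribbed white screw cap, standing upright: 88 mm tall; body 22 mm across, cap 28 mm across from z = 75 to 88 mm; grip it by the cap. Origin: centre of its underside, z up. It is squared off for gripping: close the fingers along its own x or y, which at the start are within 0.2 rad of the world's x and y. The two sample tubes are alike in shape and interchangeable.
- pen_1: Marker pen lying flat, 132 mm long, 12 mm thick; origin: middle of its length, at its underside; its y axis runs along the pen, z is up. Grip it across the barrel (along its x, 10 mm wide). At the start the pen lies within 0.5 rad of the world's y direction. The two pens are alike in shape and interchangeable.
- pen_2: Marker pen lying flat, 132 mm long, 12 mm thick; origin: middle of its length, at its underside; its y axis runs along the pen, z is up. Grip it across the barrel (along its x, 10 mm wide). At the start the pen lies within 0.5 rad of the world's y direction. The two pens are alike in shape and interchangeable.
- bottle: Small brown screw-cap bottle, standing: 85 mm tall; body about 50 mm across (46 mm between the fingers) up to 57 mm high, cap 28 mm wide above 70 mm. Grip the body 45 to 50 mm above its underside, closing along its own x or y, which at the start are within 0.2 rad of the world's. Origin: centre of its underside, z up.
- tube_block: Fixed grey block with two round wells side by side, for the sample tubes: 62 (x) x 118 (y) x 42 mm tall, its foot 3 mm wider all round. Origin: centre of its underside; the wells, each 48 mm wide and 34 mm deep (floor at z = 8 mm), lie at x = 0, y = +28 and -28 mm, 56 mm apart, so fingers that close along its x do not meet a tube in the other well. Turned at most 0.15 rad.
- bottle_block: Fixed grey block with one square well, for the bottle: 86 x 86 x 28 mm tall, its foot 3 mm wider all round; the well is 72 x 72 mm, its floor 6 mm above the worktop and 22 mm deep. Origin: centre of its underside, under the well's centre. Turned at most 0.15 rad.
- pen_tray: Fixed grey open tray for the pens: 100 (x) x 170 (y) x 18 mm tall, walls and floor 4 mm thick (inside 92 x 162 mm, the floor at z = 4 mm). Origin: centre of its underside; long side along its y. Room for two pens side by side along y, for example at x = -22 and +22 mm. Turned at most 0.15 rad.
- cup: Bystander: empty beaker, 64 mm wide, 74 mm tall, standing at the left side of the work. Origin: centre of its underside. Leave it where it is.
- tape: Bystander: roll of label tape lying flat at the right side of the work, 60 mm wide, 13 mm tall. Origin: centre of its underside. Leave it where it is.
There are look-alikes about, which are no part of the job. Leave any blue or pink look-alike of the tube_2 alone.

How it is judged:
By the outcome, as a careful person would: the job done as asked, in the order asked, and still so for the second after the job is handed in, with the robot touching nothing.
It also fails if it takes over 128 s, if anything falls off the work surface, if the arm or the gripper's body presses on something with over 40 N, if the wrist force passes 120 N, or if a joint passes its speed limit or range.

## Working session

There is one attempt and no reset: what is moved stays moved. The work goes in short steps, Python scripts to look and compute and a tool call to move; the robot and the scene stay as the last step left them, time stands still between calls to the robot, and variables do not carry over. Pictures are saved under pics/ and viewed, and the job is handed in when it is done.

Besides the shell and the picture viewer there is one more tool, called after "Call:" as a command line: name --argument value ..., lists and objects as JSON in quotes. arm_command: Moves the arm, as the interface text tells. Its arguments: {"type":"object","properties":{"steps":{"type":"string"}},"required":["steps"]}

```bash
mkdir -p pics
cat > h.py <<'E'
import numpy as np, cv2
from workcell import readout, vision, job, nets
def save(img,name): cv2.imwrite('pics/'+name+'.png',cv2.cvtColor(img,cv2.COLOR_RGB2BGR))
E
python3 - <<'E'
from h import *
s=readout.observe()
for k,v in s.items(): print(k,np.round(v,4))
for n in ['scene','top']:
    save(vision.camera(n),n+'0'); c=vision.calibration(n); print(n,c)
print(vision.calibration('wrist'))
E
```

```text
clock 0.0
q [-1.238   0.4684 -0.0116  1.6036  0.006   1.0714 -0.0563]
qvel [ 0.0018 -0.0001  0.      0.0001 -0.0024 -0.0021 -0.0009]
joint_efforts [ 5.00000e-04 -5.32372e+01  2.19000e-02 -2.51304e+01  1.14000e-02
  7.60000e-03 -0.00000e+00]
tool_pos [0.2384 0.6041 0.2303]
eef_rot [ 0.6946  0.1315  0.6947 -0.1327]
contact_force [-1.2033 -0.4663 -0.3174]
wrist_torque [-0.0766 -0.0153 -0.0041]
grip_width 0.0854
scene {'mtx': array([[496.40756673,   0.        , 282.55679115],
       [  0.        , 496.40756673, 206.7704366 ],
       [  0.        ,   0.        ,   1.        ]]), 'R': array([[ 0.65235309, -0.75772519,  0.01697019],
       [-0.32424807, -0.29925508, -0.89739043],
       [ 0.68505375,  0.57991287, -0.4409109 ]]), 't': array([-0.33147974,  0.19160158,  1.41514861])}
top {'mtx': array([[393.97721336,   0.        , 279.9810961 ],
       [  0.        , 393.97721336, 212.63362219],
       [  0.        ,   0.        ,   1.        ]]), 'R': array([[ 7.18226412e-03, -9.99974072e-01, -5.20270610e-04],
       [-9.94760578e-01, -7.09175688e-03, -1.01985776e-01],
       [ 1.01979442e-01,  1.25003347e-03, -9.94785721e-01]]), 't': array([-0.03464014,  0.47784977,  1.27916741])}
{'mtx': array([[291.68975354,   0.        , 281.36506279],
       [  0.        , 291.68975354, 213.72774163],
       [  0.        ,   0.        ,   1.        ]]), 'hand_eye': array([[ 3.62999233e-04, -3.13445570e-01,  9.49606099e-01,
        -1.43357561e-01],
       [ 9.99999480e-01, -7.91155419e-04, -6.43406993e-04,
        -9.21414696e-04],
       [ 9.52959083e-04,  9.49605839e-01,  3.13445120e-01,
        -8.19987606e-02],
       [ 0.00000000e+00,  0.00000000e+00,  0.00000000e+00,
         1.00000000e+00]])}
```

View pics/scene0.png

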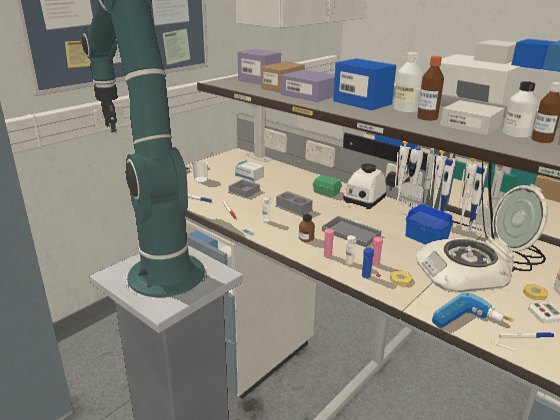

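View pics/top0.png

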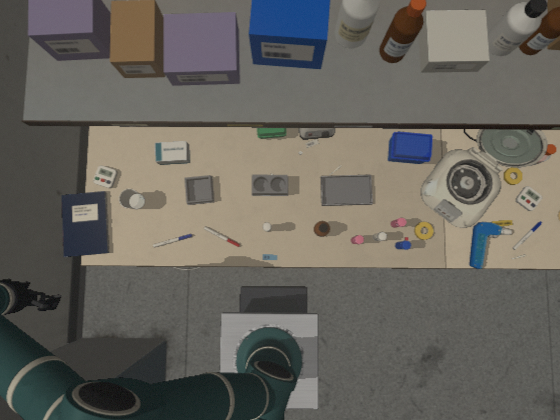

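Top view, left to right: blue pen (175,240), red pen (223,237), white tube (267,227), bottle (321,228), pink tube (358,240), white tube (382,237), blue tube (403,245), pink tube (400,223), tape (424,230). Behind them are the bottle block (200,190), tube block (269,185) and tray (347,190). Next I'll measure these with the networks.

```bash
cat >> h.py <<'E'
def ray(cam,uv):
    c=vision.calibration(cam); K=c['mtx']
    d=c['R'].T@np.linalg.inv(K)@np.array([uv[0],uv[1],1.]); o=-c['R'].T@c['t']; return o,d
def atz(cam,uv,z):
    o,d=ray(cam,uv); return o+d*(z-o[2])/d[2]
def proj(cam,X):
    c=vision.calibration(cam); p=c['mtx']@(c['R']@np.asarray(X,float)+c['t']); return p[:2]/p[2]
E
python3 - <<'E'
from h import *
top=vision.camera('top')
save(cv2.resize(top[165:275,80:270],None,fx=4,fy=4,interpolation=cv2.INTER_CUBIC),'cl')
save(cv2.resize(top[165:275,240:440],None,fx=4,fy=4,interpolation=cv2.INTER_CUBIC),'cr')
H={'tube_1':.088,'pen_1':.01,'bottle':.085,'tube_block':.042,'bottle_block':.028,'pen_tray':.018,'cup':.074,'tape':.013}
for n in H:
    for d in nets.outline_of('top',n):
        m=d['mask'].astype(np.uint8); ys,xs=np.nonzero(m)
        r=cv2.minAreaRect(np.stack([xs,ys],1).astype(np.float32))
        print(n,round(d['conf'],2),np.round(d['xy'],1),m.sum(),'rect',np.round(r[0],1),np.round(r[1],1),round(r[2],1),'world@top',np.round(atz('top',r[0],H[n])[:2],3))
E
```

```text
tube_1 0.65 [355.9 237. ] 105 rect [356.  239.5] [ 9. 12.] 90.0 world@top [ 0.389 -0.269]
tube_1 0.58 [403.9 244.9] 118 rect [402.  244.5] [ 9. 14.] 90.0 world@top [ 0.374 -0.413]
tube_1 0.54 [267.8 224.5] 67 rect [266.5 226.5] [8.5 8.5] 45.0 world@top [0.428 0.011]
tube_1 0.52 [396.3 220.8] 88 rect [397.5 222.5] [ 7. 13.] 90.0 world@top [ 0.443 -0.4  ]
pen_1 0.69 [130.7 197.7] 361 rect [131.5 198. ] [18. 23.] 90.0 world@top [0.525 0.468]
pen_1 0.57 [227.6 237. ] 79 rect [222.1 236.8] [34.   3.1] 26.6 world@top [0.397 0.161]
bottle 0.78 [320.8 229.2] 182 rect [321.3 227.8] [14.1 14.8] 45.0 world@top [ 0.425 -0.161]
tube_block 0.82 [267.  188.2] 738 rect [269. 185.] [20. 36.] 90.0 world@top [0.567 0.006]
bottle_block 0.77 [201.4 186.6] 807 rect [198.5 189. ] [29.1 28.4] 85.9 world@top [0.555 0.24 ]
cup 0.64 [132.  198.2] 410 rect [131.5 198.5] [19. 25.] 90.0 world@top [0.515 0.443]
tape 0.55 [425.5 225.1] 200 rect [422.8 230.1] [17.  16.5] 63.4 world@top [ 0.424 -0.506]
```

View pics/cl.png

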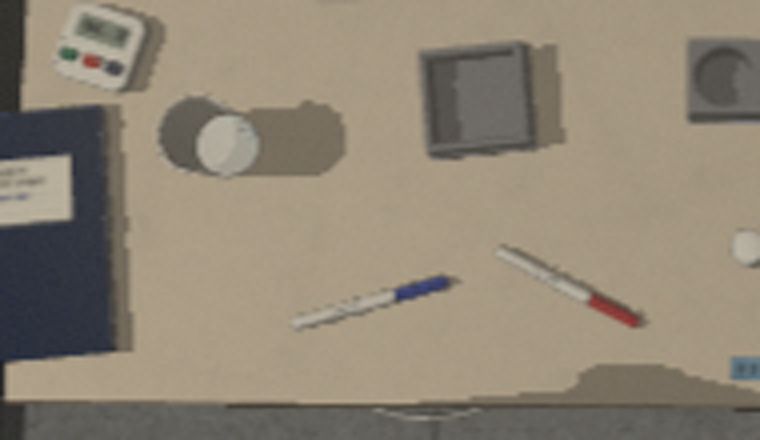

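View pics/cr.png

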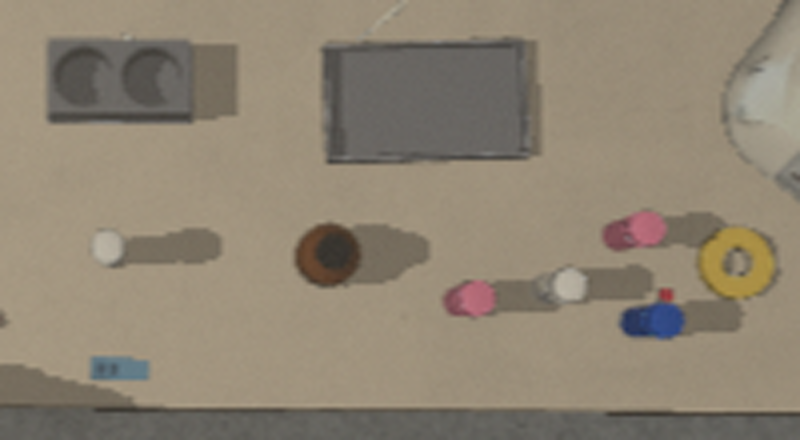

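Run:
```python
from h import *
L=lambda p:((p[0]+.5)/4-.5+80,(p[1]+.5)/4-.5+165)
R=lambda p:((p[0]+.5)/4-.5+240,(p[1]+.5)/4-.5+165)
def quad(n,f,P,z):
    w=np.array([atz('top',f(p),z)[:2] for p in P]); c=w.mean(0)
    e=[np.linalg.norm(w[i]-w[i-1]) for i in range(4)]
    u=(w[1]-w[0]+w[2]-w[3]); print(n,np.round(c,4),'edges',np.round(e,3),'yaw(y axis)',round(np.arctan2(u[0],-u[1]),3)) # dir -y
quad('tb',R,[(48,39),(192,39),(192,113),(48,113)],.042)
for p in [(84,77),(152,77)]: print('well',np.round(atz('top',R(p),.042),4))
quad('bb',L,[(419,50),(524,41),(537,146),(430,157)],.028)
quad('tray',R,[(323,46),(523,40),(531,156),(329,162)],.018)
for n,a,b in [('blue',(293,324),(455,281)),('red',(500,249),(643,322))]:
    A,B=atz('top',L(a),.008),atz('top',L(b),.008); print(n,np.round((A+B)/2,4),np.linalg.norm(A-B).round(4),'dir y+',np.round(np.arctan2(A[0]-B[0],A[1]-B[1]),3))
for n,p,z in [('t1',(107,247),.088),('t2',(570,285),.088),('bot',(334,250),.085),('pinkA',(477,298),.088),('pinkB',(648,228),.088),('blue',(667,320),.088),('tape',(738,263),.013)]:
    print(n,np.round(atz('top',R(p),z),4))
for z in (.2,.3,.4,.5):
    X=atz('top',(25,124),z); print('shelf',np.round(X,3),proj('scene',X), atz('top',(300,123),z).round(3))
from scipy.spatial.transform import Rotation as Ro
q=readout.observe()['eef_rot']; print(Ro.from_quat(q,scalar_first=True).as_matrix().round(3))
```

```text
tb [0.572  0.0035] edges [0.062 0.119 0.062 0.118] yaw(y axis) 0.007
well [0.5709 0.0331 0.042 ]
well [ 0.5713 -0.0228  0.042 ]
bb [0.554  0.2382] edges [0.09  0.088 0.089 0.089] yaw(y axis) 0.102
tray [ 0.557  -0.2523] edges [0.098 0.168 0.098 0.168] yaw(y axis) 0.037
blue [0.3849 0.3236 0.008 ] 0.1385 dir y+ -0.268
red [0.4002 0.1598 0.008 ] 0.1345 dir y+ 0.461
t1 [0.428 0.011 0.088]
t2 [ 0.4008 -0.3512  0.088 ]
bot [ 0.4271 -0.1672  0.085 ]
pinkA [ 0.3901 -0.2784  0.088 ]
pinkB [ 0.4459 -0.4133  0.088 ]
blue [ 0.374  -0.4264  0.088 ]
tape [ 0.4234 -0.5105  0.013 ]
shelf [0.716 0.717 0.2  ] [192.59919835 110.1631396 ] [ 0.724 -0.088  0.2  ]
shelf [0.683 0.65  0.3  ] [195.33061739  91.60707247] [ 0.691 -0.083  0.3  ]
shelf [0.65  0.584 0.4  ] [198.34713327  71.11418204] [ 0.657 -0.078  0.4  ]
shelf [0.617 0.517 0.5  ] [201.69583999  48.36453217] [ 0.623 -0.073  0.5  ]
[[ 0.     0.367  0.93 ]
 [-0.     0.93  -0.367]
 [-1.    -0.     0.   ]]
```

Measured sizes agree with the given ones. The shelf edge is at about x=0.69, z=0.31. I'll start with the blue pen, (175,240) in the top view, centre (0.385,0.324) and yaw +0.27. First step: move above it and look with the wrist camera.

Call:
arm_command --steps "0 0 -0.12 0.03 -0.03 0 40; 0 0 -0.24 0.06 -0.06 0 40; 0 0 -0.36 0.085 -0.09 0 40; 0 0 -0.48 0.11 -0.12 0 40; 0 0 -0.6 0.12 -0.155 0 40"

```text
clock: 0.97
tool_pos: [0.3622, 0.4479, 0.2315]
eef_rot: [0.624, 0.335, 0.622, -0.334]
contact_force: [-0.1, -0.5, -0.2]
grip_width: 0.0342
```

Call:
arm_command --steps "0 0 -0.12 0.01 -0.04 -0.01 40; 0 0 -0.24 0.015 -0.08 -0.03 40; 0 0 -0.32 0.026 -0.12 -0.06 40; 0 0 -0.32 0.026 -0.126 -0.08 40; 0 0 -0.32 0.026 -0.126 -0.08 40"

```text
clock: 1.38
tool_pos: [0.3869, 0.3148, 0.1475]
eef_rot: [0.561, 0.428, 0.56, -0.434]
contact_force: [-0.6, 0.3, -0.5]
grip_width: 0.0338
```

```bash
cat >> h.py <<'E'
from scipy.spatial.transform import Rotation as Ro
def wrist(name=None):
    s=readout.observe(); im=vision.camera('wrist')
    if name: save(im,name)
    return im,s
def wray(s,uv):
    c=vision.calibration('wrist'); T=np.eye(4); T[:3,:3]=Ro.from_quat(s['eef_rot'],scalar_first=True).as_matrix(); T[:3,3]=s['tool_pos']
    M=T@c['hand_eye']; return M[:3,3], M[:3,:3]@np.linalg.inv(c['mtx'])@np.array([uv[0],uv[1],1.])
def watz(s,uv,z):
    o,d=wray(s,uv); return o+d*(z-o[2])/d[2]
def st():
    s=readout.observe(); R=Ro.from_quat(s['eef_rot'],scalar_first=True).as_matrix()
    print('t',round(s['clock'],2),'pos',np.round(s['tool_pos'],4),'jaw',round(np.arctan2(R[1,1],R[0,1]),3),'down',R[:,0].round(3),'F',np.round(s['contact_force'],1),'w',round(s['grip_width'],4)); return s
E
python3 - <<'E'
from h import *
st(); wrist('w1')
E
```

```text
t 1.38 pos [0.3869 0.3148 0.1475] jaw 0.26 down [-0.003 -0.008 -1.   ] F [-0.6  0.3 -0.5] w 0.0338
```

View pics/w1.png

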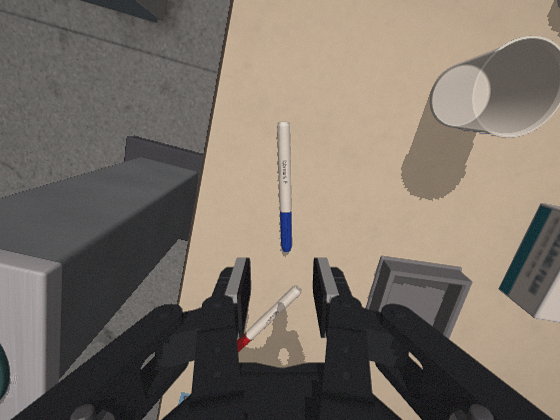

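The wrist view shows the blue pen from (284,122) to (287,254), nearly square to the jaws, with the bottle block at lower right. I'll compute its pose.

Run:
```python
from h import *
s=readout.observe()
A=watz(s,(284,122),.007);B=watz(s,(287,254),.007);print(A.round(4),B.round(4),((A+B)/2).round(4),np.linalg.norm(A-B),'yaw',np.arctan2(-(A[0]-B[0]),A[1]-B[1]))
im=vision.camera('wrist')
hs=cv2.cvtColor(im,cv2.COLOR_RGB2GRAY)
print(hs[170,265:305])
P=[(386,258),(467,268)]
for p in P: print(watz(s,p,.028).round(4))
```

```text
[0.3681 0.3919 0.007 ] [0.4068 0.2611 0.007 ] [0.3875 0.3265 0.007 ] 0.13637982417823083 yaw 0.28781171176240417
[173 176 175 175 176 178 176 177 177 178 181 176 116 148 177 189 199 169
 196 203 191 179 164 146 179 178 175 174 176 176 173 172 176 177 178 180
 179 178 173 179]
[0.5012 0.2926 0.028 ]
[0.585  0.3034 0.028 ]
```

Call:
arm_command --steps "0 0 0.027 0 0.012 -0.035 40; 0 0 0.027 0 0.012 -0.07 40; 0 0 0.027 0 0.012 -0.105 40; 0 0 0.027 0 0.012 -0.13 40; 0 0 0.027 0 0.012 -0.142 40"

```text
clock: 1.9
tool_pos: [0.3869, 0.3344, 0.0069]
eef_rot: [0.568, 0.421, 0.568, -0.422]
contact_force: [0.1, -0.7, 0.4]
grip_width: 0.0343
```

Call:
arm_command --steps "0 0 0 0 0 -0.001 40; 0 0 0 0 0 -0.001 0; 0 0 0 0 0 -0.001 0; 0 0 0 0 0 -0.001 0; 0 0 0 0 0 -0.001 0"

```text
clock: 2.32
tool_pos: [0.3879, 0.3355, 0.0076]
eef_rot: [0.568, 0.422, 0.568, -0.421]
contact_force: [-0.7, 1.0, 4.4]
grip_width: 0.0076
```

Run:
```python
from h import *
st(); wrist('w2')
```

```text
t 2.32 pos [0.3879 0.3355 0.0076] jaw 0.294 down [ 0.002  0.001 -1.   ] F [-0.7  1.   4.4] w 0.0076
```

View pics/w2.png

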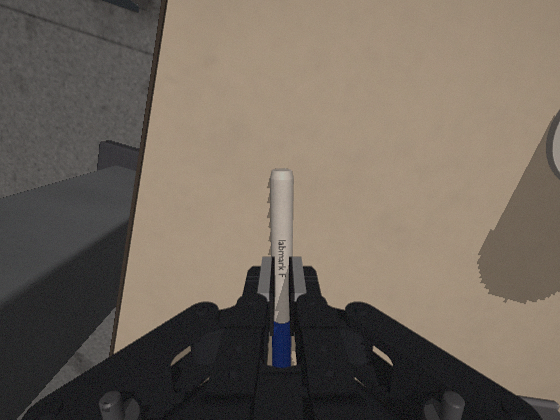

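Call:
arm_command --steps "0 0 0 0 0 0.03 0; 0 0 0 0 0 0.06 0; 0 0 0 0 0 0.08 0; 0 0 0 0 0 0.08 0; 0 0 0 0 0 0.08 0"

```text
clock: 2.78
tool_pos: [0.3886, 0.3364, 0.0893]
eef_rot: [0.568, 0.423, 0.567, -0.419]
contact_force: [-0.9, 0.0, 0.1]
grip_width: 0.0075
```

Run:
```python
from h import *
st();_,s=wrist('w3');st()
print(np.round(s['q'],3))
```

```text
t 2.78 pos [0.3886 0.3364 0.0893] jaw 0.294 down [ 0.004  0.004 -1.   ] F [-0.9  0.   0.1] w 0.0075
t 2.83 pos [0.3879 0.3357 0.0881] jaw 0.294 down [ 0.002  0.002 -1.   ] F [-1.   0.2 -0.8] w 0.0074
[-0.958  0.444  0.219  2.055 -0.154  0.652 -0.344]
```

View pics/w3.png

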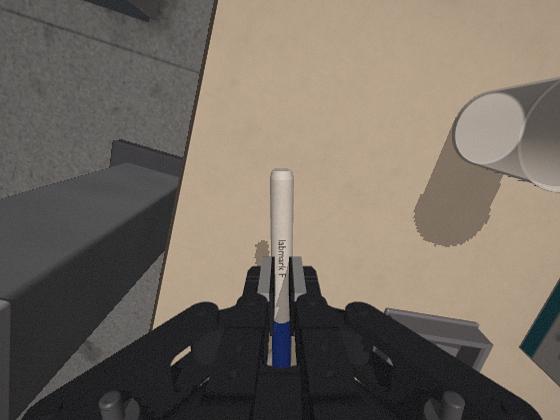

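Pen 1 is held level and square to the jaws. Carrying it at z≈0.18 to the tray.

Call:
arm_command --steps "0 0 -0.05 0.01 -0.01 0.035 0; 0 0 -0.1 0.03 -0.04 0.07 0; 0 0 -0.15 0.055 -0.07 0.09 0; 0 0 -0.2 0.08 -0.1 0.09 0; 0 0 -0.25 0.1 -0.135 0.09 0"

```text
clock: 3.25
tool_pos: [0.487, 0.205, 0.1791]
eef_rot: [0.512, 0.491, 0.51, -0.487]
contact_force: [0.5, 0.4, 0.0]
grip_width: 0.0072
```

Call:
arm_command --steps "0 0 0 0.01 -0.04 0 0; 0 0 0 0.02 -0.08 0 0; 0 0 0 0.03 -0.12 0 0; 0 0 0 0.04 -0.16 0 0; 0 0 0 0.05 -0.2 0 0"

```text
clock: 3.67
tool_pos: [0.5362, 0.003, 0.1779]
eef_rot: [0.511, 0.49, 0.511, -0.487]
contact_force: [0.4, 0.7, -0.2]
grip_width: 0.0076
```

Call:
arm_command --steps "0 0 0 0.01 -0.04 0 0; 0 0 0 0.02 -0.08 0 0; 0 0 0 0.03 -0.12 0 0; 0 0 0 0.03 -0.15 0 0; 0 0 0 0.03 -0.15 0 0"

```text
clock: 4.08
tool_pos: [0.5646, -0.1559, 0.1768]
eef_rot: [0.509, 0.491, 0.507, -0.492]
contact_force: [0.3, -0.5, 1.0]
grip_width: 0.0072
```

Run:
```python
from h import *
wrist();st();wrist('w4'); st()
```

```text
t 4.13 pos [ 0.5647 -0.1518  0.1765] jaw 0.036 down [ 0.001  0.    -1.   ] F [ 0.6  0.6 -0.2] w 0.0076
t 4.18 pos [ 0.565  -0.1486  0.1764] jaw 0.04 down [ 0.     0.002 -1.   ] F [ 0.2  0.9 -0.1] w 0.0073
```

View pics/w4.png

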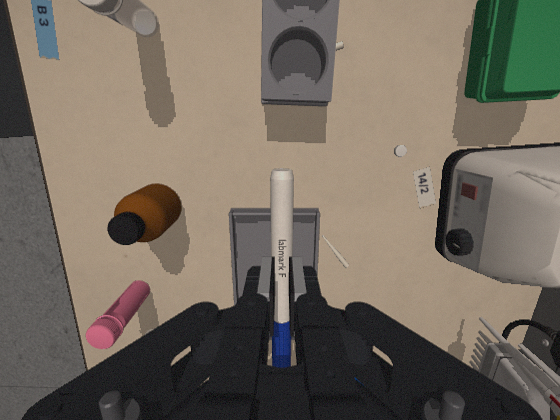

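Wrist view: pen 1 held over the tray, whose near-edge corners are at (230,209) and (319,209). The bottle, tube block and pink tube are also in view. I'll check the tray position and the pen offset.

Run:
```python
from h import *
s=dict(readout.observe()); s['tool_pos']=np.array([0.5648,-0.1512,0.1765])
a=watz(s,(230,209),.018);b=watz(s,(319,209),.018);print('tray +y edge',a.round(4),b.round(4),np.linalg.norm(a-b))
yw=.037; C=np.array([.557,-.2523]);Rm=np.array([[np.cos(yw),-np.sin(yw)],[np.sin(yw),np.cos(yw)]])
for c in [(-.05,.085),(.05,.085)]: print('pred',(C+Rm@c).round(4))
e=watz(s,(282,170),s['tool_pos'][2]-.0076+.008); print('pen end rel tcp',(e-s['tool_pos']).round(4))
for p in[(262,103),(330,103)]: print('tb corner',watz(s,p,.042).round(4))
print('tb pred', (.572-.031,.0035-.059),(.572+.031,.0035-.059))
st()
```

```text
tray +y edge [ 0.5079 -0.1672  0.018 ] [ 0.6043 -0.1634  0.018 ] 0.09647577258929797
pred [ 0.5039 -0.1692]
pred [ 0.6038 -0.1655]
pen end rel tcp [-0.0037  0.0556  0.0004]
tb corner [ 0.5421 -0.0593  0.042 ]
tb corner [ 0.6027 -0.0569  0.042 ]
tb pred (0.5409999999999999, -0.055499999999999994) (0.603, -0.055499999999999994)
t 4.18 pos [ 0.565  -0.1486  0.1764] jaw 0.04 down [ 0.     0.002 -1.   ] F [ 0.2  0.9 -0.1] w 0.0073
```

Call:
arm_command --steps "0 0 0 0.005 -0.03 0 0; 0 0 0 0.01 -0.06 -0.02 0; 0 0 0 0.01 -0.08 -0.05 0; 0 0 0 0.01 -0.09 -0.08 0; 0 0 0 0.01 -0.092 -0.1 0"

```text
clock: 4.6
tool_pos: [0.5732, -0.2409, 0.0729]
eef_rot: [0.508, 0.49, 0.511, -0.49]
contact_force: [-0.3, 0.4, -0.6]
grip_width: 0.0074
```

Call:
arm_command --steps "0 0 0 0 0 -0.01 0; 0 0 0 0 0 -0.02 0; 0 0 0 0 0 -0.02 0; 0 0 0 0 0 -0.02 0; 0 0 0 0 0 -0.02 0"

```text
clock: 5.02
tool_pos: [0.5744, -0.2403, 0.0542]
eef_rot: [0.509, 0.49, 0.511, -0.489]
contact_force: [-0.1, -0.2, 0.5]
grip_width: 0.0074
```

Run:
```python
from h import *
wrist('w5'); st()
```

```text
t 5.07 pos [ 0.5745 -0.2405  0.0544] jaw 0.04 down [-0.001  0.002 -1.   ] F [-0.8 -0.3  0.2] w 0.0073
```

View pics/w5.png

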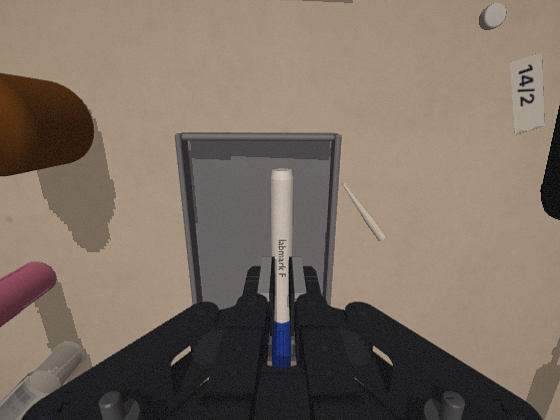

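The pen lies inside the tray walls, right of its middle at about column 258. Lowering it and opening slightly.

Call:
arm_command --steps "0 0 0 0 0 -0.015 0; 0 0 0 0 0 -0.03 0; 0 0 0 0 0 -0.038 0; 0 0 0 0 0 -0.042 0; 0 0 0 0 0 -0.042 0"

```text
clock: 5.48
tool_pos: [0.5738, -0.2402, 0.0117]
eef_rot: [0.508, 0.49, 0.512, -0.49]
contact_force: [-0.8, 0.0, -0.1]
grip_width: 0.0074
```

Call:
arm_command --steps "0 0 0 0 0 -0.001 0; 0 0 0 0 0 -0.001 20; 0 0 0 0 0 -0.001 20; 0 0 0 0 0 -0.001 20; 0 0 0 0 0 0 20"

```text
clock: 5.9
tool_pos: [0.5733, -0.2401, 0.011]
eef_rot: [0.508, 0.49, 0.512, -0.49]
contact_force: [-1.0, 0.0, 0.0]
grip_width: 0.0171
```

Call:
arm_command --steps "0 0 0 0 0 0.03 20; 0 0 0 0 0 0.06 20; 0 0 0 0 0 0.1 20; 0 0 0 0 0 0.14 40; 0 0 0 -0.02 0 0.17 40"

```text
clock: 6.32
tool_pos: [0.5569, -0.2398, 0.184]
eef_rot: [0.51, 0.49, 0.511, -0.488]
contact_force: [0.5, 0.8, 0.1]
grip_width: 0.034
```

Run:
```python
from h import *
wrist('w6'); st()
```

```text
t 6.37 pos [ 0.5535 -0.2424  0.189 ] jaw 0.039 down [ 0.004  0.001 -1.   ] F [-3.1 -1.9  2.2] w 0.0339
```

View pics/w6.png

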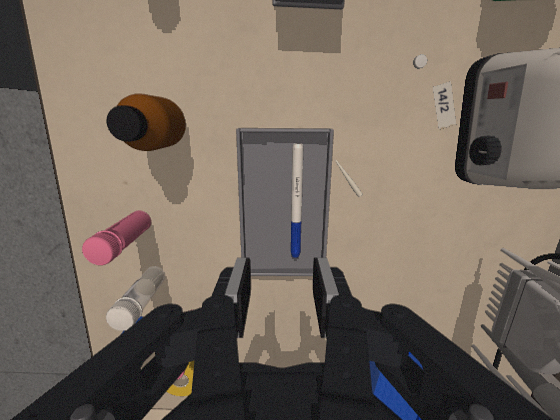

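Pen 1 lies flat in the tray with its axis near column 297. Next is the white tube between the pink one, cap at (100,247), and the blue one. It is the white-capped tube at (122,316), about (0.40,-0.35). Moving above it.

Call:
arm_command --steps "0 0 -0.02 -0.03 -0.02 0 45; 0 0 -0.04 -0.06 -0.045 0 45; 0 0 -0.04 -0.09 -0.065 0 45; 0 0 -0.04 -0.12 -0.075 0 45; 0 0 -0.04 -0.14 -0.08 0 45"

```text
clock: 6.78
tool_pos: [0.4098, -0.3244, 0.1888]
eef_rot: [0.499, 0.502, 0.498, -0.5]
contact_force: [0.0, -0.2, 0.0]
grip_width: 0.0385
```

Call:
arm_command --steps "0 0 0 -0.012 0 0 45; 0 0 0 -0.012 0 0 45; 0 0 0 -0.012 0 0 45; 0 0 0 -0.012 0 0 45; 0 0 0 -0.012 0 0 45"

```text
clock: 7.2
tool_pos: [0.3991, -0.3239, 0.1886]
eef_rot: [0.5, 0.502, 0.498, -0.5]
contact_force: [-0.3, -1.0, -0.4]
grip_width: 0.0383
```

Run:
```python
from h import *
wrist('w7'); st()
for d in nets.outline_of('wrist','tube_1'): print(d['conf'],d['xy'],d['mask'].sum())
st()
```

```text
t 7.25 pos [ 0.399  -0.3239  0.1886] jaw -0.004 down [ 0.003  0.001 -1.   ] F [0.4 0.2 0.1] w 0.0382
0.96 [287.4, 232.7] 1291
0.96 [275.5, 160.4] 1004
0.67 [259.4, 294.7] 1459
0.46 [316.2, 261.6] 162
t 7.3 pos [ 0.3988 -0.324   0.1886] jaw -0.004 down [ 0.003  0.001 -1.   ] F [ 0.  -0.2 -0.5] w 0.0381
```

View pics/w7.png

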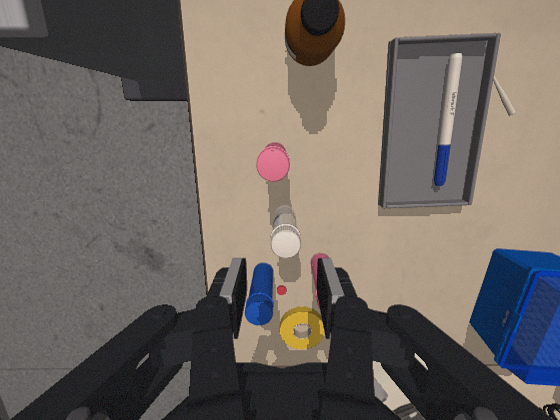

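Candidates in the wrist view are pink (273,163), white (286,241), blue (260,300) and pink (320,262). Only (286,241) has a white cap and clear body, so that is the tube. An enlarged crop will confirm it.

Run:
```python
from h import *
s=readout.observe()
im=cv2.imread('pics/w7.png'); cv2.imwrite('pics/w7c.png',cv2.resize(im[140:330,200:370],None,fx=3.5,fy=3,interpolation=cv2.INTER_CUBIC))
for n,p in [('t2',(286,241)),('pink',(273,163))]: print(n,watz(s,p,.088).round(4))
```

```text
t2 [ 0.4013 -0.3504  0.088 ]
pink [ 0.3905 -0.2798  0.088 ]
```

View pics/w7c.png

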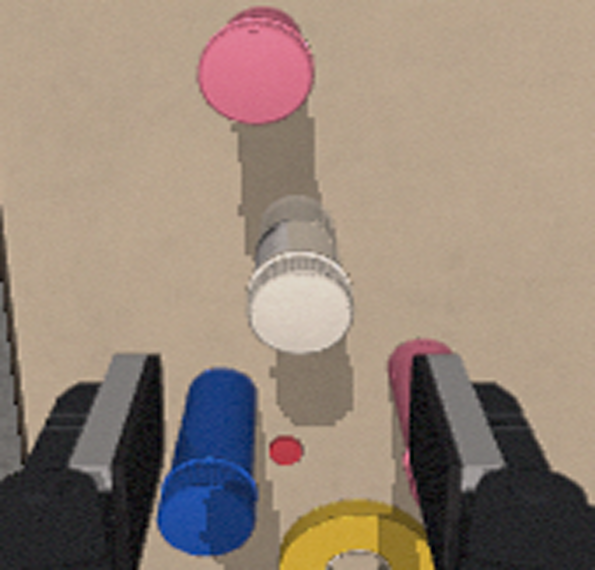

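It is the right one, at (0.401,-0.3505), and both cameras agree. Going down to the cap.

Call:
arm_command --steps "0 0 0 0.002 -0.015 0 50; 0 0 0 0.002 -0.027 0 50; 0 0 0 0.002 -0.027 -0.02 50; 0 0 0 0.002 -0.027 -0.04 50; 0 0 0 0.002 -0.027 -0.06 50"

```text
clock: 7.72
tool_pos: [0.4013, -0.3518, 0.1279]
eef_rot: [0.5, 0.502, 0.498, -0.5]
contact_force: [-0.3, 0.6, 0.1]
grip_width: 0.0429
```

Run:
```python
from h import *
wrist('w8'); st()
```

```text
t 7.77 pos [ 0.3993 -0.3499  0.1242] jaw -0.004 down [-0.002  0.003 -1.   ] F [-0.9  1.4 -2.7] w 0.0426
```

View pics/w8.png

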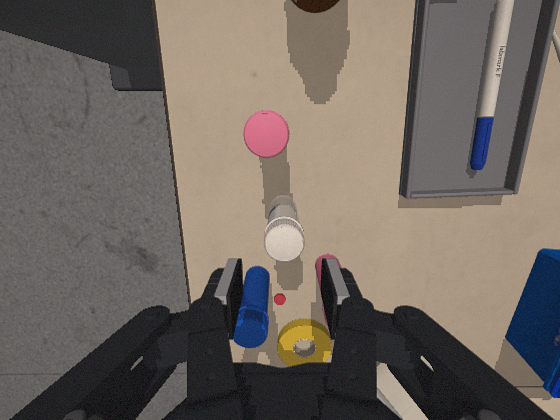

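Call:
arm_command --steps "0 0 0 0.001 -0.001 -0.02 50; 0 0 0 0.001 -0.001 -0.04 50; 0 0 0 0.001 -0.001 -0.055 50; 0 0 0 0.001 -0.001 -0.066 50; 0 0 0 0.001 -0.001 -0.066 50"

```text
clock: 8.18
tool_pos: [0.3994, -0.3503, 0.0565]
eef_rot: [0.496, 0.501, 0.502, -0.501]
contact_force: [-0.7, 0.5, -0.5]
grip_width: 0.0428
```

Call:
arm_command --steps "0 0 0 0 0 0 50; 0 0 0 0 0 0 0; 0 0 0 0 0 0 0; 0 0 0 0 0 0 0; 0 0 0 0 0 0 0"

```text
clock: 8.6
tool_pos: [0.4, -0.3507, 0.0574]
eef_rot: [0.497, 0.501, 0.501, -0.501]
contact_force: [-0.4, 0.3, 2.3]
grip_width: 0.0257
```

Run:
```python
from h import *
wrist('w9'); st()
```

```text
t 8.65 pos [ 0.4    -0.3507  0.0574] jaw -0.004 down [-0.004  0.004 -1.   ] F [ 0.4 -0.2  3. ] w 0.026
```

View pics/w9.png

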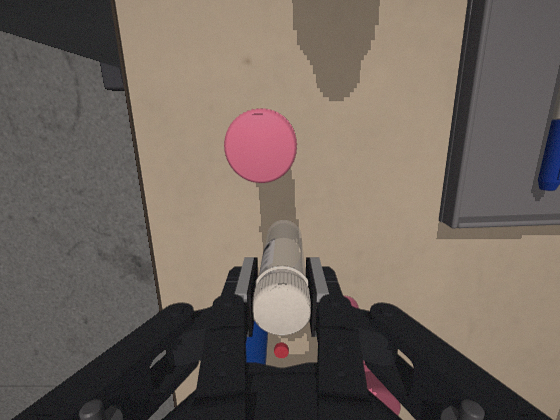

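Cap gripped at 26 mm. Lifting, then carrying it to the right-hand well at (0.572,-0.025).

Call:
arm_command --steps "0 0 0 0 0 0.03 0; 0 0 0 0 0 0.065 0; 0 0 0 0 0 0.1 0; 0 0 0 0 0 0.135 0; 0 0 0 0 0 0.135 0"

```text
clock: 9.07
tool_pos: [0.4028, -0.3536, 0.1989]
eef_rot: [0.501, 0.502, 0.497, -0.5]
contact_force: [0.7, -1.4, -1.2]
grip_width: 0.0257
```

Call:
arm_command --steps "0 0 0 0.015 0.03 0 0; 0 0 0 0.033 0.065 0 0; 0 0 0 0.05 0.1 0 0; 0 0 0 0.07 0.135 0 0; 0 0 0 0.088 0.17 0 0"

```text
clock: 9.48
tool_pos: [0.4915, -0.1818, 0.1992]
eef_rot: [0.501, 0.503, 0.497, -0.5]
contact_force: [0.1, -0.1, -1.0]
grip_width: 0.0262
```

Call:
arm_command --steps "0 0 0 0.018 0.035 0 0; 0 0 0 0.037 0.07 0 0; 0 0 0 0.055 0.105 0 0; 0 0 0 0.072 0.14 0 0; 0 0 0 0.08 0.155 0 0"

```text
clock: 9.9
tool_pos: [0.5732, -0.0202, 0.199]
eef_rot: [0.502, 0.502, 0.499, -0.497]
contact_force: [0.0, 0.5, 0.0]
grip_width: 0.0259
```

Run:
```python
from h import *
wrist();wrist();wrist('w10'); st()
```

```text
t 10.05 pos [ 0.5717 -0.0249  0.1988] jaw -0.001 down [ 0.007 -0.001 -1.   ] F [ 0.5 -1.  -0.1] w 0.026
```

View pics/w10.png

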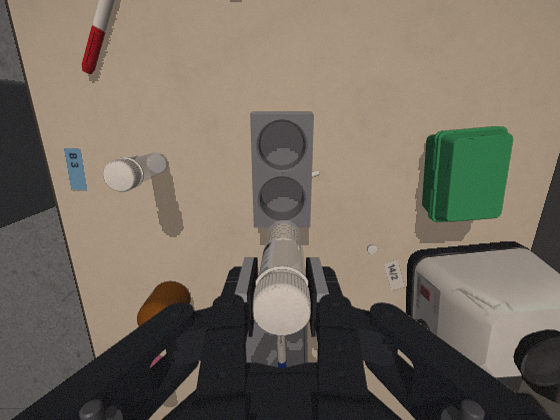

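Wrist view: the held tube is upright, with well rims at (282,144) and (282,197). The other white tube is at (124,174).

Run:
```python
from h import *
s=readout.observe()
for p in [(282,144),(282,197)]: print('well',watz(s,p,.042).round(4))
for p in [(251,112),(313,112),(310,227),(254,227)]: print('c',watz(s,p,.042).round(4))
print('t1',watz(s,(124,174),.088).round(4))
```

```text
well [0.5717 0.0296 0.042 ]
well [ 0.5716 -0.0254  0.042 ]
c [0.5416 0.06   0.042 ]
c [0.6018 0.0599 0.042 ]
c [ 0.6024 -0.0597  0.042 ]
c [ 0.5408 -0.0594  0.042 ]
t1 [0.433  0.0083 0.088 ]
```

Call:
arm_command --steps "0 0 0 0 -0.002 -0.035 0; 0 0 0 0 -0.002 -0.07 0; 0 0 0 0 -0.002 -0.1 0; 0 0 0 0 -0.002 -0.12 0; 0 0 0 0 -0.002 -0.12 0"

```text
clock: 10.47
tool_pos: [0.5678, -0.0289, 0.0748]
eef_rot: [-0.5, -0.5, -0.499, 0.502]
contact_force: [-0.7, 0.6, -0.8]
grip_width: 0.0263
```

Call:
arm_command --steps "0 0 0 0 0 -0.006 0; 0 0 0 0 0 -0.012 0; 0 0 0 0 0 -0.012 0; 0 0 0 0 0 -0.012 0; 0 0 0 0 0 -0.012 0"

```text
clock: 10.88
tool_pos: [0.5699, -0.0296, 0.0648]
eef_rot: [0.501, 0.501, 0.497, -0.501]
contact_force: [1.8, -0.7, 6.0]
grip_width: 0.0262
```

Run:
```python
from h import *
wrist('w11'); st()
```

```text
t 10.93 pos [ 0.5698 -0.0295  0.0648] jaw -0.004 down [ 0.004 -0.003 -1.   ] F [1.8 0.5 6.9] w 0.0263
```

View pics/w11.png

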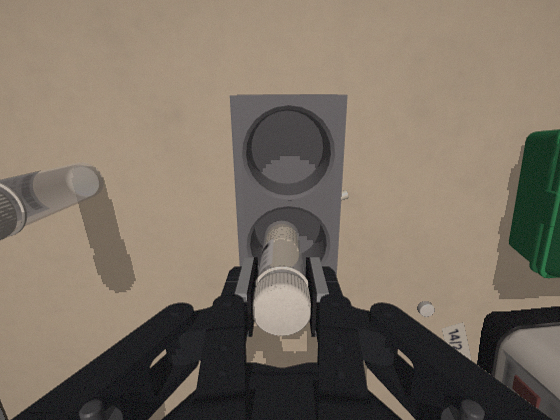

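The tube is on the well floor: 6 N of contact at the expected height. Releasing and going up.

Call:
arm_command --steps "0 0 0 0 0 0 45; 0 0 0 0 0 0 45; 0 0 0 0 0 0 45; 0 0 0 0 0 0 45; 0 0 0 0 0 0.005 45"

```text
clock: 11.35
tool_pos: [0.5687, -0.0294, 0.0689]
eef_rot: [-0.5, -0.5, -0.498, 0.501]
contact_force: [-0.0, -0.4, 0.3]
grip_width: 0.0385
```

Call:
arm_command --steps "0 0 0 0 0 0.03 45; 0 0 0 0 0 0.06 45; 0 0 0 0 0 0.1 45; 0 0 0 -0.02 0 0.135 45; 0 0 0 -0.05 0 0.135 45"

```text
clock: 11.77
tool_pos: [0.5241, -0.03, 0.2105]
eef_rot: [0.503, 0.504, 0.495, -0.498]
contact_force: [1.0, -0.6, 1.1]
grip_width: 0.0388
```

Call:
arm_command --steps "0 0 0 -0.035 0 0 50; 0 0 0 -0.07 0.01 0 50; 0 0 0 -0.085 0.015 0 50; 0 0 0 -0.085 0.015 0 50; 0 0 0 -0.085 0.015 0 50"

```text
clock: 12.18
tool_pos: [0.439, -0.0147, 0.2111]
eef_rot: [0.504, 0.504, 0.495, -0.497]
contact_force: [0.2, -0.2, 0.2]
grip_width: 0.0425
```

Run:
```python
from h import *
wrist('w12'); s=st()
```

```text
t 12.23 pos [ 0.44   -0.015   0.2111] jaw -0.004 down [ 0.016 -0.003 -1.   ] F [0.3 0.4 0.5] w 0.0426
```

View pics/w12.png

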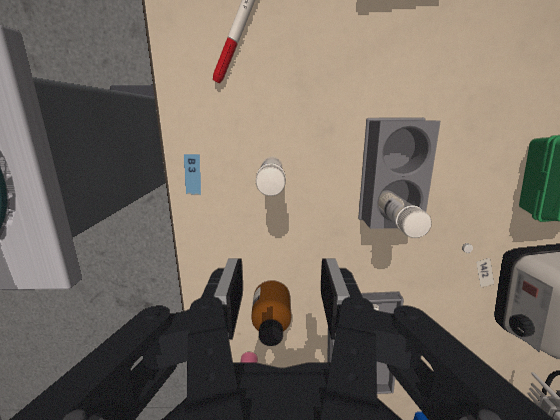

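Tube 2 stands in its well, cap at (413,222). The other white tube's cap is at (270,180), with no look-alike nearby, so that is tube_1. I'll also take out the small tilt.

Run:
```python
from h import *
s=readout.observe(); print(watz(s,(270,181),.088).round(4), watz(s,(271,333),.085).round(4))
```

```text
[0.4297 0.0089 0.088 ] [ 0.4278 -0.1657  0.085 ]
```

Call:
arm_command --steps "0 0.016 0 -0.011 0.015 -0.02 50; 0 0.016 0 -0.011 0.025 -0.05 50; 0 0.016 0 -0.011 0.025 -0.075 50; 0 0.016 0 -0.011 0.025 -0.085 50; 0 0.016 0 -0.011 0.025 -0.085 50"

```text
clock: 12.65
tool_pos: [0.4283, 0.0093, 0.1241]
eef_rot: [-0.499, -0.499, -0.499, 0.503]
contact_force: [-0.4, -0.1, 1.1]
grip_width: 0.0426
```

Run:
```python
from h import *
wrist('w13'); s=st()
```

```text
t 12.7 pos [0.4293 0.0092 0.1255] jaw -0.005 down [-0.002 -0.004 -1.   ] F [ 0.7 -0.3 -0.5] w 0.0426
```

View pics/w13.png

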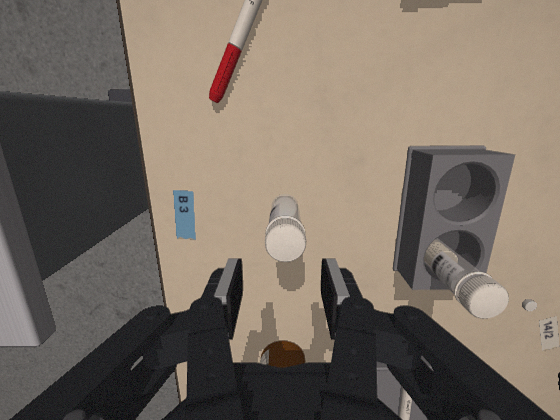

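The tube is centred between the fingers, cap at (285,240). Down and grip.

Call:
arm_command --steps "0 0 0 0 0.001 -0.02 50; 0 0 0 0 0.001 -0.04 50; 0 0 0 0 0.001 -0.058 50; 0 0 0 0 0.001 -0.067 50; 0 0 0 0 0.001 -0.067 50"

```text
clock: 13.12
tool_pos: [0.4295, 0.0098, 0.0581]
eef_rot: [-0.499, -0.499, -0.498, 0.503]
contact_force: [0.1, 0.4, -0.6]
grip_width: 0.0427
```

Call:
arm_command --steps "0 0 0 0 0 0 50; 0 0 0 0 0 0 0; 0 0 0 0 0 0 0; 0 0 0 0 0 0 0; 0 0 0 0 0 0 0"

```text
clock: 13.53
tool_pos: [0.4307, 0.0098, 0.0594]
eef_rot: [-0.5, -0.5, -0.498, 0.502]
contact_force: [-0.5, -0.8, 6.0]
grip_width: 0.0262
```

Call:
arm_command --steps "0 0 0 0 0 0.03 0; 0 0 0 0 0 0.065 0; 0 0 0 0 0 0.1 0; 0 0 0 0.02 0 0.135 0; 0 0 0 0.05 0.01 0.14 0"

```text
clock: 13.95
tool_pos: [0.4827, 0.0185, 0.2061]
eef_rot: [0.5, 0.504, 0.495, -0.5]
contact_force: [0.7, -0.3, 0.1]
grip_width: 0.0262
```

Call:
arm_command --steps "0 0 0 0.03 0 0 0; 0 0 0 0.06 0 0 0; 0 0 0 0.09 0.01 0 0; 0 0 0 0.09 0.01 0 0; 0 0 0 0.09 0.01 0 0"

```text
clock: 14.37
tool_pos: [0.5734, 0.029, 0.2062]
eef_rot: [0.501, 0.504, 0.496, -0.5]
contact_force: [-1.3, -0.1, -0.8]
grip_width: 0.0261
```

Run:
```python
from h import *
wrist('w14'); s=st()
```

```text
t 14.42 pos [0.5722 0.0284 0.2061] jaw -0.008 down [ 0.008 -0.001 -1.   ] F [-0.5 -0.4 -1. ] w 0.0259
```

View pics/w14.png

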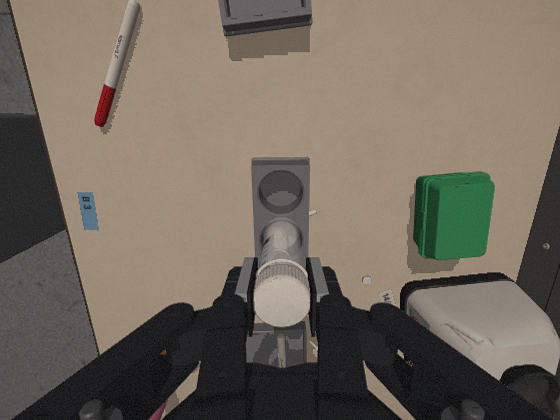

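Run:
```python
from h import *
s=readout.observe(); print(watz(s,(281,190),.042).round(4))
for p in [(252,158),(309,158)]: print(watz(s,p,.042).round(4))
print('red',watz(s,(135,2),.007).round(4),watz(s,(101,122),.007).round(4))
```

```text
[0.5714 0.0339 0.042 ]
[0.5415 0.0685 0.042 ]
[0.601  0.0679 0.042 ]
red [0.4284 0.2185 0.007 ] [0.3717 0.1053 0.007 ]
```

Call:
arm_command --steps "0 0.008 0 0 0.002 -0.035 0; 0 0.008 0 0 0.002 -0.07 0; 0 0.008 0 0 0.002 -0.1 0; 0 0.008 0 0 0.002 -0.12 0; 0 0.008 0 0 0.002 -0.12 0"

```text
clock: 14.83
tool_pos: [0.5679, 0.03, 0.0826]
eef_rot: [-0.496, -0.5, -0.499, 0.505]
contact_force: [-0.3, -0.1, -0.1]
grip_width: 0.0263
```

Run:
```python
from h import *
wrist('w15'); s=st()
```

```text
t 14.88 pos [0.5697 0.0299 0.0848] jaw -0.009 down [-0.004 -0.002 -1.   ] F [-0.5  0.4 -0.2] w 0.026
```

View pics/w15.png

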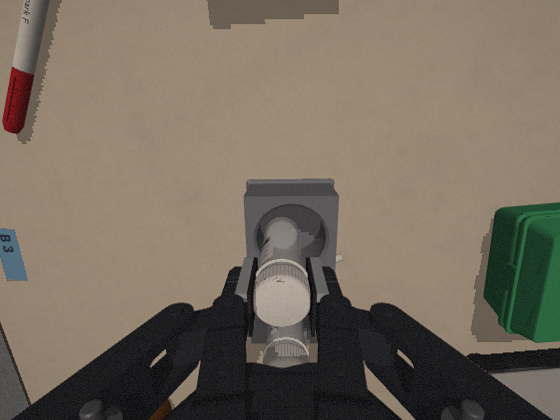

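The tube has entered the well and stands clear of the other tube. Setting it down, then releasing.

Call:
arm_command --steps "0 0 0 0.001 0 -0.008 0; 0 0 0 0.001 0 -0.014 0; 0 0 0 0.001 0 -0.0175 0; 0 0 0 0.001 0 -0.0175 0; 0 0 0 0.001 0 -0.0175 0"

```text
clock: 15.3
tool_pos: [0.571, 0.0299, 0.0679]
eef_rot: [-0.497, -0.501, -0.498, 0.503]
contact_force: [-0.5, 0.1, 0.8]
grip_width: 0.0258
```

Call:
arm_command --steps "0 0 0 0 0 0 45; 0 0 0 0 0 0 45; 0 0 0 0 0 0 45; 0 0 0 0 0 0 45; 0 0 0 0 0 0.005 45"

```text
clock: 15.72
tool_pos: [0.5704, 0.03, 0.0724]
eef_rot: [-0.497, -0.501, -0.499, 0.504]
contact_force: [-0.3, -0.1, 0.2]
grip_width: 0.0386
```

Call:
arm_command --steps "0 0 0 0 0 0.03 45; 0 0 0 0 0 0.06 45; 0 0 0 0 0 0.095 45; 0 0 0 -0.02 0.01 0.11 45; 0 0 0 -0.05 0.03 0.11 45"

```text
clock: 16.13
tool_pos: [0.5247, 0.0577, 0.1869]
eef_rot: [0.498, 0.504, 0.495, -0.502]
contact_force: [0.3, 0.9, 0.2]
grip_width: 0.0387
```

Call:
arm_command --steps "0 0 -0.1 -0.03 0.025 0 40; 0 0 -0.2 -0.06 0.05 0 40; 0 0 -0.3 -0.09 0.075 0 40; 0 0 -0.42 -0.115 0.095 0 40; 0 0 -0.46 -0.12 0.1 0 40"

```text
clock: 16.55
tool_pos: [0.4011, 0.1602, 0.187]
eef_rot: [0.37, 0.604, 0.368, -0.603]
contact_force: [-0.7, 0.7, -0.9]
grip_width: 0.0341
```

Call:
arm_command --steps "0 0 0 0 0 -0.02 40; 0 0 0 0 0 -0.03 40; 0 0 0 0 0 -0.03 40; 0 0 0 0 0 -0.03 40; 0 0 0 0 0 -0.03 40"

```text
clock: 16.97
tool_pos: [0.4019, 0.1596, 0.1574]
eef_rot: [0.369, 0.604, 0.367, -0.603]
contact_force: [0.4, -0.5, 0.4]
grip_width: 0.0342
```

Run:
```python
from h import *
wrist('w16'); s=st()
```

```text
t 17.02 pos [0.402  0.1597 0.1575] jaw -0.476 down [ 0.003 -0.002 -1.   ] F [ 1.  -0.1  0.5] w 0.0341
```

View pics/w16.png

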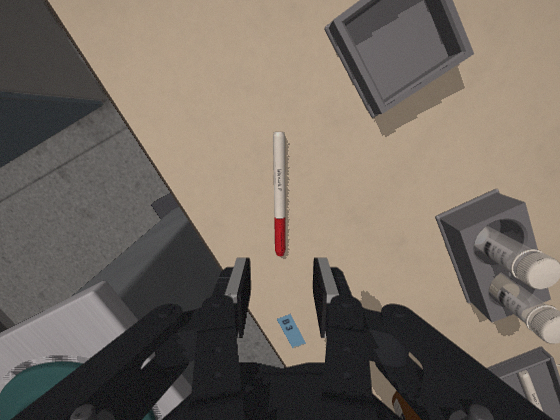

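Both tubes stand in their wells. The red pen runs from (279,131) to (280,256), aligned with the jaws.

Run:
```python
from h import *
s=readout.observe()
A=watz(s,(279,131),.007);B=watz(s,(280.5,256),.007);print(A.round(4),B.round(4),((A+B)/2).round(4),np.linalg.norm(A-B),'yaw',np.arctan2(-(A[0]-B[0]),A[1]-B[1]),s['tool_pos'])
for p in [(326,26),(450,-5),(473,53),(377,118)]: print('bb',watz(s,p,.028).round(4))
```

```text
[0.4298 0.2205 0.007 ] [0.3694 0.1007 0.007 ] [0.3996 0.1606 0.007 ] 0.1341843481965858 yaw -0.4668485203653528 [0.40202466 0.15967136 0.15753577]
bb [0.5021 0.2766 0.028 ]
bb [0.5982 0.2511 0.028 ]
bb [0.6031 0.2025 0.028 ]
bb [0.5129 0.1911 0.028 ]
```

Call:
arm_command --steps "0 0 0.009 -0.002 0.001 -0.035 40; 0 0 0.009 -0.002 0.001 -0.075 40; 0 0 0.009 -0.002 0.001 -0.11 40; 0 0 0.009 -0.002 0.001 -0.135 40; 0 0 0.009 -0.002 0.001 -0.143 40"

```text
clock: 17.43
tool_pos: [0.3987, 0.1594, 0.0119]
eef_rot: [-0.372, -0.601, -0.369, 0.604]
contact_force: [-0.4, -1.1, 0.3]
grip_width: 0.0341
```

Run:
```python
from h import *
s=st()
```

```text
t 17.43 pos [0.3987 0.1594 0.0119] jaw -0.468 down [-0.001 -0.005 -1.   ] F [-0.4 -1.1  0.3] w 0.0341
```

Call:
arm_command --steps "0 0 0 0.001 0.001 -0.005 40; 0 0 0 0.001 0.001 -0.006 40; 0 0 0 0.001 0.001 -0.006 0; 0 0 0 0.001 0.001 -0.006 0; 0 0 0 0.001 0.001 -0.006 0"

```text
clock: 17.85
tool_pos: [0.4009, 0.161, 0.0073]
eef_rot: [-0.372, -0.602, -0.369, 0.602]
contact_force: [0.6, -1.2, 3.9]
grip_width: 0.0073
```

Call:
arm_command --steps "0 0 0 0 0 0 0; 0 0 0 0 0 0.03 0; 0 0 0 0 0 0.065 0; 0 0 0 0 0 0.1 0; 0 0 0 0 0 0.1 0"

```text
clock: 18.27
tool_pos: [0.4044, 0.1627, 0.1129]
eef_rot: [0.371, 0.606, 0.37, -0.599]
contact_force: [0.7, 0.3, -0.1]
grip_width: 0.0075
```

Run:
```python
from h import *
wrist();wrist('w17'); s=st()
e=watz(s,(282,170),s['tool_pos'][2]); print(e-s['tool_pos'])
```

```text
t 18.37 pos [0.4018 0.1621 0.1092] jaw -0.467 down [ 0.005  0.    -1.   ] F [ 0.6  0.3 -0.4] w 0.0075
[0.02369015 0.04940668 0.        ]
```

View pics/w17.png

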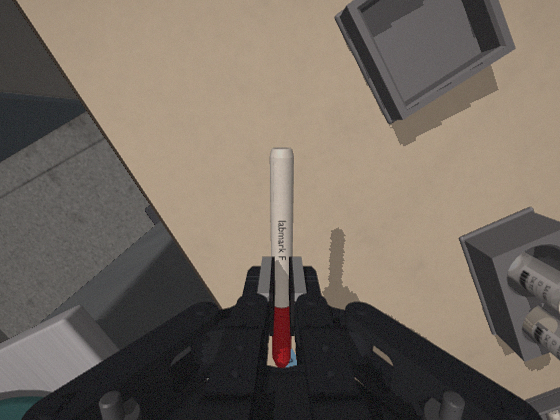

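Pen 2 is held level and almost at its middle. Carrying it high to the tray's near half, target (0.5395,-0.252).

Call:
arm_command --steps "0 0 0 0 0 0.035 0; 0 0 0.05 0.005 -0.02 0.07 0; 0 0 0.1 0.015 -0.05 0.09 0; 0 0 0.2 0.025 -0.085 0.09 0; 0 0 0.3 0.035 -0.12 0.09 0"

```text
clock: 18.78
tool_pos: [0.4362, 0.0455, 0.1998]
eef_rot: [0.456, 0.543, 0.455, -0.539]
contact_force: [-0.2, -0.0, -0.2]
grip_width: 0.0076
```

Call:
arm_command --steps "0 0 0.1 0.012 -0.035 0 0; 0 0 0.2 0.025 -0.07 0 0; 0 0 0.2 0.04 -0.105 0 0; 0 0 0.2 0.055 -0.14 0 0; 0 0 0.2 0.07 -0.17 0 0"

```text
clock: 19.2
tool_pos: [0.5058, -0.1272, 0.1988]
eef_rot: [0.507, 0.495, 0.507, -0.491]
contact_force: [0.4, -0.6, 0.6]
grip_width: 0.0071
```

Call:
arm_command --steps "0 0 0 0.01 -0.03 0 0; 0 0 0 0.02 -0.06 0 0; 0 0 0 0.025 -0.08 0 0; 0 0 0 0.025 -0.08 0 0; 0 0 0 0.025 -0.08 0 0"

```text
clock: 19.62
tool_pos: [0.5298, -0.2081, 0.1973]
eef_rot: [0.505, 0.495, 0.507, -0.493]
contact_force: [-0.2, -0.1, 0.1]
grip_width: 0.0076
```

Run:
```python
from h import *
wrist();wrist('w18'); s=st()
```

```text
t 19.72 pos [ 0.5302 -0.2058  0.1976] jaw 0.028 down [ 0.002  0.005 -1.   ] F [-0.2  0.1  0.6] w 0.0073
```

View pics/w18.png

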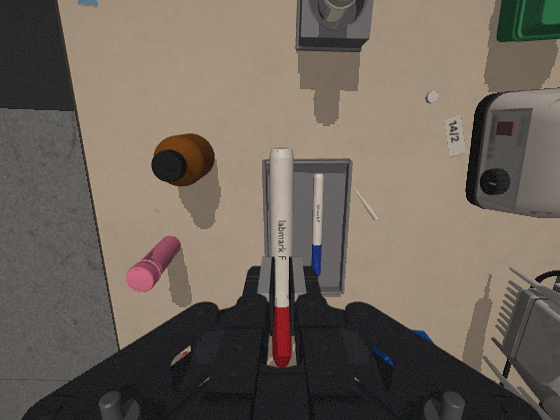

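Run:
```python
from h import *
s=readout.observe()
for p in [(263,160),(351,159),(343,296)]: print('tray',watz(s,p,.018).round(4))
for p in [(319,174),(317,276)]: print('pen1',watz(s,p,.011).round(4))
e=watz(s,(282,149),s['tool_pos'][2]); print('pen end rel',(e-s['tool_pos']).round(4))
```

```text
tray [ 0.5074 -0.1698  0.018 ]
tray [ 0.6041 -0.1661  0.018 ]
tray [ 0.6114 -0.3402  0.018 ]
pen1 [ 0.571  -0.1848  0.011 ]
pen1 [ 0.5773 -0.3162  0.011 ]
pen end rel [-0.0033  0.0657  0.    ]
```

Call:
arm_command --steps "0 0 0.01 0.005 -0.025 -0.03 0; 0 0 0.01 0.0095 -0.046 -0.06 0; 0 0 0.01 0.0095 -0.046 -0.095 0; 0 0 0.01 0.0095 -0.046 -0.13 0; 0 0 0.01 0.0095 -0.046 -0.14 0"

```text
clock: 20.13
tool_pos: [0.5366, -0.2484, 0.0526]
eef_rot: [0.506, 0.491, 0.514, -0.489]
contact_force: [-0.7, 0.9, 0.1]
grip_width: 0.0075
```

Call:
arm_command --steps "0 0 0 0 0 0 0; 0 0 0 0 0 0 0; 0 0 0 0 0 0 0; 0 0 0 0 0 0 0; 0 0 0 0 0 0 0"

```text
clock: 20.55
tool_pos: [0.538, -0.2485, 0.0545]
eef_rot: [0.507, 0.491, 0.513, -0.488]
contact_force: [0.5, 0.2, 0.2]
grip_width: 0.0075
```

Run:
```python
from h import *
wrist('w19'); s=st()
```

```text
t 20.6 pos [ 0.5377 -0.2485  0.0542] jaw 0.04 down [-0.004  0.009 -1.   ] F [0.2 0.5 0.4] w 0.0074
```

View pics/w19.png

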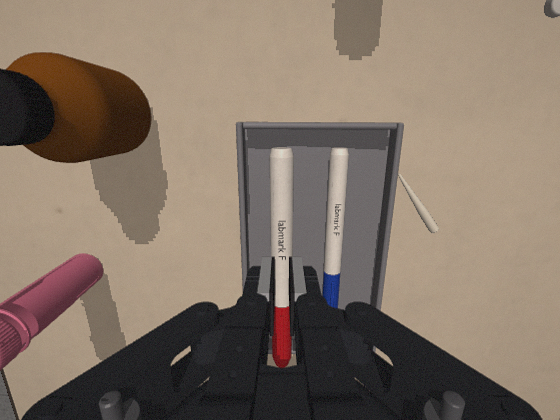

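Both pens would lie side by side inside the walls. Lowering and releasing with a small opening.

Call:
arm_command --steps "-0.009 -0.004 0 0.002 -0.003 -0.015 0; -0.009 -0.004 0 0.002 -0.003 -0.03 0; -0.009 -0.004 0 0.002 -0.003 -0.038 0; -0.009 -0.004 0 0.002 -0.003 -0.042 0; -0.009 -0.004 0 0.002 -0.003 -0.042 0"

```text
clock: 21.02
tool_pos: [0.5391, -0.2513, 0.0118]
eef_rot: [0.509, 0.49, 0.51, -0.49]
contact_force: [0.5, -0.4, 0.1]
grip_width: 0.0073
```

Call:
arm_command --steps "0 0 0 0 0 -0.001 0; 0 0 0 0 0 -0.001 19; 0 0 0 0 0 -0.001 19; 0 0 0 0 0 -0.001 19; 0 0 0 0 0 0 19"

```text
clock: 21.43
tool_pos: [0.5389, -0.2513, 0.0115]
eef_rot: [0.509, 0.49, 0.511, -0.49]
contact_force: [-0.6, 0.5, 0.4]
grip_width: 0.0162
```

Call:
arm_command --steps "0 0 0 0 0 0.03 19; 0 0 0 0 0 0.06 19; 0 0 0 0 0 0.1 19; 0 0 0 0 0 0.14 50; 0 0 -0.04 -0.02 0.02 0.17 80"

```text
clock: 21.85
tool_pos: [0.5219, -0.235, 0.1852]
eef_rot: [0.501, 0.501, 0.497, -0.501]
contact_force: [1.3, 0.4, 2.4]
grip_width: 0.0395
```

Call:
arm_command --steps "0 0 -0.04 -0.03 0.02 0 82; 0 0 -0.04 -0.06 0.04 0 82; 0 0 -0.04 -0.08 0.05 0 82; 0 0 -0.04 -0.09 0.05 0 82; 0 0 -0.04 -0.09 0.05 0 82"

```text
clock: 22.27
tool_pos: [0.4303, -0.1846, 0.1854]
eef_rot: [0.491, 0.511, 0.487, -0.51]
contact_force: [-0.5, -0.5, -0.6]
grip_width: 0.07
```

Run:
```python
from h import *
wrist();wrist('w20'); s=st()
```

```text
t 22.37 pos [ 0.4331 -0.1857  0.1858] jaw -0.043 down [ 0.006 -0.005 -1.   ] F [-0.3 -0.  -0.1] w 0.0704
```

View pics/w20.png

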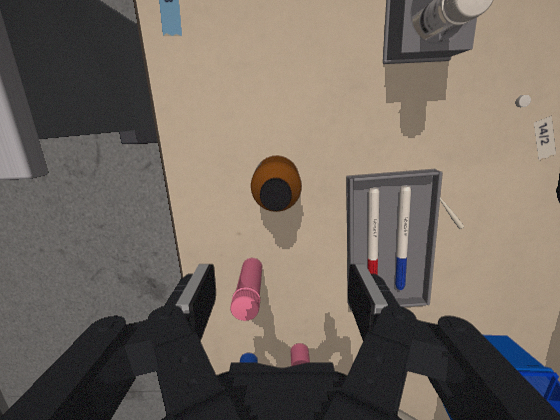

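Both pens lie side by side in the tray. The bottle cap centre is at (276,194).

Run:
```python
from h import *
s=readout.observe()
print(watz(s,(276,194),.085).round(4))
for d in nets.outline_of('wrist','bottle'):
    ys,xs=np.nonzero(d['mask']); print(d['conf'],d['xy'],xs.min(),xs.max(),ys.min(),ys.max())
im=cv2.imread('pics/w20.png'); cv2.imwrite('pics/w20c.png',cv2.resize(im[140:230,230:320],None,fx=6,fy=6,interpolation=cv2.INTER_CUBIC))
```

```text
[ 0.4281 -0.1686  0.085 ]
0.77 [275.5, 181.6] 251 301 155 211
0.59 [370.9, 227.9] 367 380 186 273
```

View pics/w20c.png

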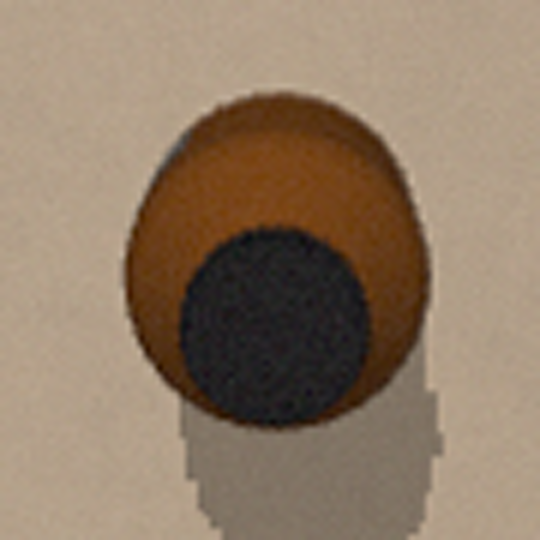

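Call:
arm_command --steps "0.005 0.006 0.04 -0.005 0.0175 0 82; 0.005 0.006 0.04 -0.005 0.0175 -0.01 82; 0.005 0.006 0.04 -0.005 0.0175 -0.035 82; 0.005 0.006 0.04 -0.005 0.0175 -0.06 82; 0.005 0.006 0.04 -0.005 0.0175 -0.065 82"

```text
clock: 22.83
tool_pos: [0.427, -0.1685, 0.1172]
eef_rot: [-0.498, -0.499, -0.5, 0.503]
contact_force: [-1.3, -0.3, -0.5]
grip_width: 0.0702
```

Run:
```python
from h import *
wrist();wrist('w21'); s=st()
```

```text
t 22.93 pos [ 0.4278 -0.1692  0.1193] jaw -0.004 down [-0.004 -0.001 -1.   ] F [0.4 1.1 0. ] w 0.0703
```

View pics/w21.png

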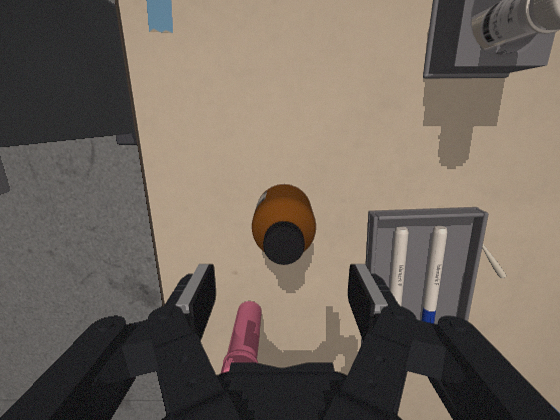

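The bottle is centred, cap at (284,243). Descending and closing.

Call:
arm_command --steps "0 0 0 0 0.001 -0.025 82; 0 0 0 0 0.001 -0.05 82; 0 0 0 0 0.001 -0.075 82; 0 0 0 0 0.001 -0.092 82; 0 0 0 0 0.001 -0.093 82"

```text
clock: 23.35
tool_pos: [0.4272, -0.1685, 0.0248]
eef_rot: [-0.497, -0.499, -0.5, 0.503]
contact_force: [0.6, 0.5, -0.1]
grip_width: 0.0702
```

Call:
arm_command --steps "0 0 0 0 0 0 82; 0 0 0 0 0 0 0; 0 0 0 0 0 0 0; 0 0 0 0 0 0 0; 0 0 0 0 0 0 0"

```text
clock: 23.77
tool_pos: [0.4285, -0.1689, 0.0263]
eef_rot: [-0.498, -0.5, -0.499, 0.503]
contact_force: [-1.3, -0.6, 7.2]
grip_width: 0.045
```

Run:
```python
from h import *
wrist('w22'); s=st()
```

```text
t 23.82 pos [ 0.4285 -0.1689  0.0263] jaw -0.005 down [-0.004 -0.002 -1.   ] F [-1.3 -1.4  7.1] w 0.0453
```

View pics/w22.png

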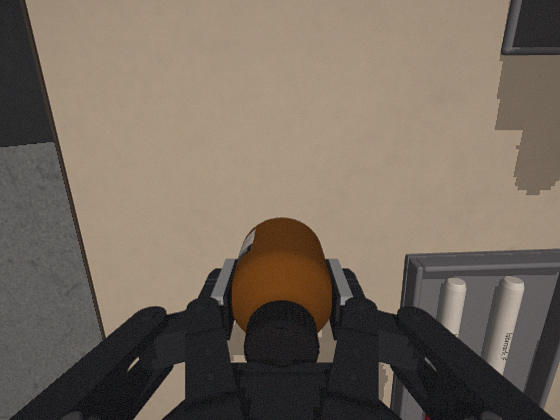

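Bottle gripped at 45 mm. Lifting and carrying it to the bottle block.

Call:
arm_command --steps "0 0 0 0 0 0.03 0; 0 0 0 0 0 0.065 0; 0 0 0 0 0 0.1 0; 0 0 0 0 0 0.135 0; 0 0 0 0 0 0.15 0"

```text
clock: 24.23
tool_pos: [0.4302, -0.1698, 0.1806]
eef_rot: [0.5, 0.502, 0.497, -0.501]
contact_force: [0.5, -0.5, -1.2]
grip_width: 0.045
```

Call:
arm_command --steps "0 0 0 0.005 0.035 0 0; 0 0 0 0.015 0.07 0 0; 0 0 0 0.025 0.105 0 0; 0 0 0 0.035 0.14 0 0; 0 0 0 0.045 0.175 0 0"

```text
clock: 24.65
tool_pos: [0.4754, 0.0071, 0.1816]
eef_rot: [0.5, 0.502, 0.497, -0.5]
contact_force: [1.4, -0.1, -1.4]
grip_width: 0.0452
```

Call:
arm_command --steps "0 0 0.02 0.012 0.035 0 0; 0 0 0.04 0.025 0.07 0 0; 0 0 0.06 0.04 0.105 0 0; 0 0 0.08 0.055 0.14 0 0; 0 0 0.1 0.07 0.17 0 0"

```text
clock: 25.07
tool_pos: [0.5454, 0.1803, 0.1823]
eef_rot: [0.525, 0.477, 0.523, -0.474]
contact_force: [-0.2, -0.0, -1.7]
grip_width: 0.0451
```

Run:
```python
from h import *
wrist();wrist();wrist('w23'); s=st()
```

```text
t 25.22 pos [0.5455 0.1803 0.1817] jaw 0.1 down [ 0.005  0.    -1.   ] F [-0.4 -0.6 -1.4] w 0.0451
```

View pics/w23.png

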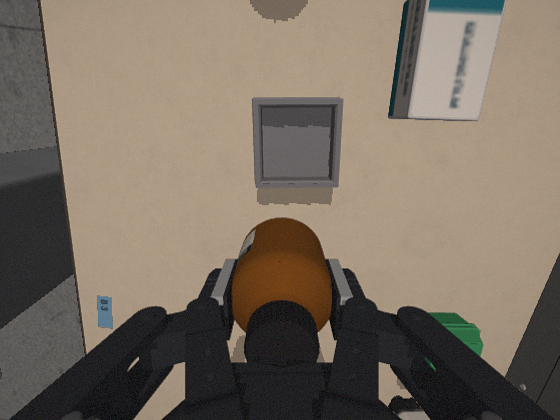

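Run:
```python
from h import *
s=readout.observe()
w=np.array([watz(s,p,.028) for p in [(252,98),(343,97),(340,186),(256,187)]]); print(w.round(4),w.mean(0).round(4))
print('cup',atz('top',(132,203),.0).round(3))
```

```text
[[0.5072 0.2747 0.028 ]
 [0.5929 0.2841 0.028 ]
 [0.604  0.1986 0.028 ]
 [0.5171 0.1891 0.028 ]] [0.5553 0.2366 0.028 ]
cup [0.51  0.469 0.   ]
```

Call:
arm_command --steps "0 0.005 0 0.005 0.03 0 0; 0 0.005 0 0.0095 0.057 0 0; 0 0.005 0 0.0095 0.057 -0.03 0; 0 0.005 0 0.0095 0.057 -0.07 0; 0 0.005 0 0.0095 0.057 -0.1 0"

```text
clock: 25.63
tool_pos: [0.5542, 0.2366, 0.0806]
eef_rot: [0.524, 0.475, 0.524, -0.475]
contact_force: [0.6, 0.6, -2.0]
grip_width: 0.0452
```

Call:
arm_command --steps "0 0 0 0 0 0 0; 0 0 0 0 0 0 0; 0 0 0 0 0 0 0; 0 0 0 0 0 0 0; 0 0 0 0 0 0 0"

```text
clock: 26.05
tool_pos: [0.5557, 0.237, 0.0831]
eef_rot: [0.525, 0.476, 0.524, -0.473]
contact_force: [1.2, -1.0, -0.8]
grip_width: 0.0449
```

Run:
```python
from h import *
wrist('w24'); s=st()
```

```text
t 26.1 pos [0.5554 0.2371 0.0827] jaw 0.099 down [ 0.003  0.002 -1.   ] F [ 0.6  0.3 -1. ] w 0.0451
```

View pics/w24.png

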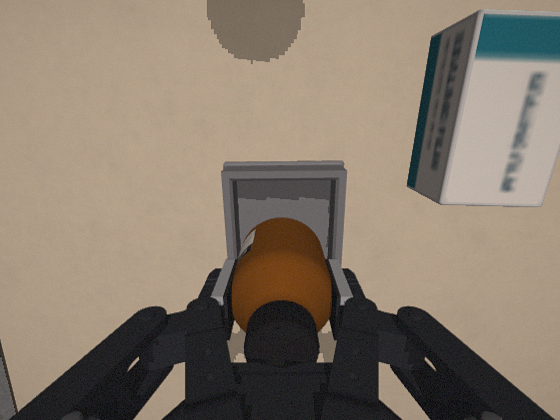

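Centred over the square well. Lowering 49 mm.

Call:
arm_command --steps "0 0 0 0 0 -0.015 0; 0 0 0 0 0 -0.03 0; 0 0 0 0 0 -0.042 0; 0 0 0 0 0 -0.049 0; 0 0 0 0 0 -0.049 0"

```text
clock: 26.52
tool_pos: [0.5553, 0.2372, 0.0331]
eef_rot: [0.525, 0.476, 0.524, -0.473]
contact_force: [0.4, 0.8, -0.5]
grip_width: 0.045
```

Call:
arm_command --steps "0 0 0 0 0 -0.001 0; 0 0 0 0 0 -0.001 0; 0 0 0 0 0 -0.001 80; 0 0 0 0 0 -0.001 80; 0 0 0 0 0 0 80"

```text
clock: 26.93
tool_pos: [0.5555, 0.2372, 0.0334]
eef_rot: [0.525, 0.476, 0.524, -0.473]
contact_force: [-0.5, 0.7, -0.2]
grip_width: 0.0679
```

Call:
arm_command --steps "0 0 0 0 0 0 80; 0 0 0 0 0 0 80; 0 0 0 0 0 0.02 80; 0 0 0 0 0 0.05 80; 0 0 0 0 0 0.08 80"

```text
clock: 27.35
tool_pos: [0.5547, 0.2368, 0.1135]
eef_rot: [0.524, 0.475, 0.524, -0.474]
contact_force: [1.4, 1.1, 0.0]
grip_width: 0.0682
```

Call:
arm_command --steps "0 0 0 0 0 0.03 80; 0 0 0 0 0 0.06 80; 0 0 0 -0.03 0 0.09 80; 0 0 0 -0.06 -0.02 0.09 80; 0 0 0 -0.09 -0.03 0.09 80"

```text
clock: 27.77
tool_pos: [0.4648, 0.2058, 0.2052]
eef_rot: [0.525, 0.476, 0.523, -0.473]
contact_force: [0.1, 0.0, -0.8]
grip_width: 0.0684
```

Call:
arm_command --steps "0 0 0 -0.03 -0.01 0 80; 0 0 0 -0.05 -0.03 0 80; 0 0 0 -0.05 -0.05 0 80; 0 0 0 -0.05 -0.05 0 80; 0 0 0 -0.05 -0.05 0 80"

```text
clock: 28.18
tool_pos: [0.4149, 0.1554, 0.2057]
eef_rot: [0.524, 0.477, 0.523, -0.473]
contact_force: [-0.1, 0.8, -0.5]
grip_width: 0.0682
```

Run:
```python
from h import *
wrist('w25'); s=st(); t=vision.camera('top'); save(cv2.resize(t[150:275,100:450],None,fx=2.2,fy=2.2,interpolation=cv2.INTER_CUBIC),'top2')
sc=vision.camera('scene'); save(cv2.resize(sc[130:330,160:440],None,fx=2.8,fy=2.8,interpolation=cv2.INTER_CUBIC),'sc2')
```

```text
t 28.23 pos [0.4152 0.1561 0.2057] jaw 0.098 down [ 0.005  0.003 -1.   ] F [-0.6 -0.   0.6] w 0.0686
```

View pics/w25.png

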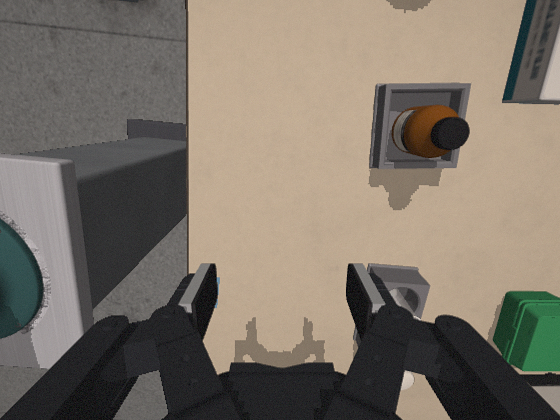

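View pics/top2.png

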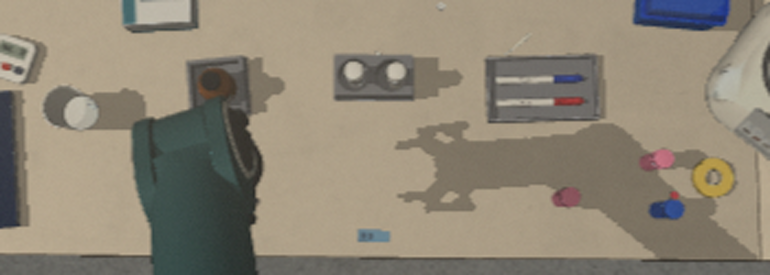

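View pics/sc2.png

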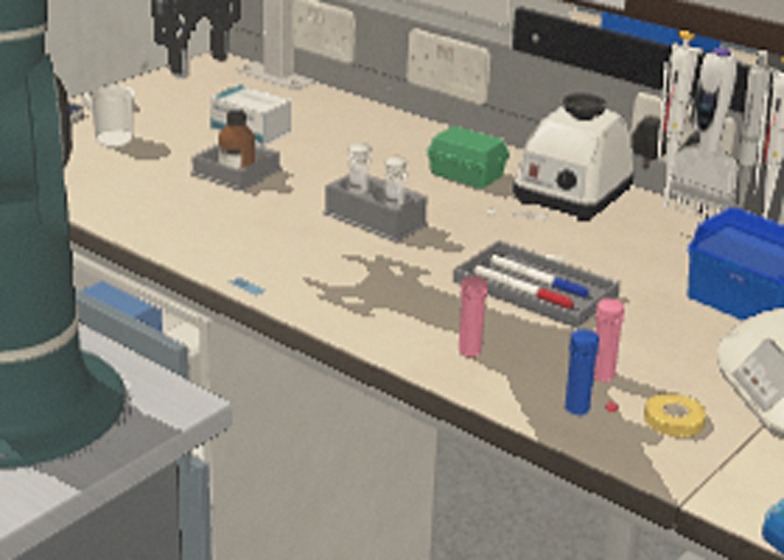

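The pictures show everything in place: bottle upright in its well, both tubes upright, both pens flat in the tray. The beaker, tape and look-alikes stand as before, and the gripper is clear of everything.

Run:
```python
from h import *
print(job.close_job())
```

```text
the job is handed in; nothing more can be done
None
```

The bench is tidied and the job was handed in at about 28 s of the 128 s allowed; no verdict was reported.

- **What was moved:** Both white-capped tubes now stand in the two round wells. The blue and red pens lie side by side on the tray floor, and the bottle stands in the square well.
- **Last checks:** The final wrist, top and scene pictures show all five in place, upright or flat as asked, with nothing held. The beaker, tape, and pink and blue look-alike tubes look unmoved. I judged this by eye and did not re-measure their positions. The third pen, past the centrifuge, was outside the final close-up pictures; the arm never went near it.
- **Forces:** The highest contact force I read was about 7 N.
- **Disagreements:** The first-pass network labels missed the second white tube, the blue pen and the tray, and took the beaker for a pen, so I measured from the pictures instead. One wrist reading of the tube block, probably taken while the arm was still settling, was about 8 mm off the others; I used the average of the readings, which the wells' clearance allowed.

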